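Load test of the plywood frame

ROBOT

A 6-joint arm with a two-finger parallel gripper is mounted at the origin on the work surface. World frame = base frame: x ahead of the robot, y to its left, z up, the work surface at z = 0. Lengths are in m, angles in degrees, forces in N, time in s.
With the tool pointing down it reaches from about 0.325 to 0.85 m from the base axis. Payload 15.5 kg.
Tool frame: the origin (TCP) lies at the very end of the fingers, on their centre line; the grasp point (between the pads) lies arm.grip_depth behind it (arm.grip_depth is the distance from the TCP to the grasp point, in m); z points along the fingers, y is the line along which they close (so a half turn about z gives the same grasp; the last joint's range is limited). The gripper opens to 91 mm and grips with 3 to 60 N. Pads are 32 mm wide; open, the fingers measure 118 mm over their backs; the gripper's body (76 mm by 178 mm) begins 60 mm behind the grasp point.
Start: joints at [63.283, 28.281, 77.091, -0, 74.628, -5.472], TCP at [0.226, 0.583, 0.214] pointing down, gripper open.
Joint ranges: [-166.48, 166.48], [-47.26, 123.95], [12.59, 153.08], [-70.14, 250.14], [6.76, 159.57], [-176.63, 176.63]. Speed limits (degrees/s): [108.29, 108.29, 147.25, 172.46, 172.46, 172.46].

INTERFACE

Orientations are given as a 3x3 rotation matrix whose columns are the frame's x, y, z axes.
In Python, from rig import arm gives the robot as it stands. Calls block until the motion is done:
- arm.move_to(position, orientation): joint-space move of the TCP to a pose.
- arm.move_l(position, orientation=None, feed=0.15): straight line of the TCP; orientation=None keeps the orientation; feed is the mean speed in m/s.
- arm.move_joints(angles): joint-space move.
- arm.grip(opening): finger opening in m; the grip force is fixed at half the most; returns when the fingers have stopped.
- arm.sleep(seconds).
- arm.solve_ik(position, orientation): joint angles nearest the present ones, or None.
- arm.snapshot(name): name is "scene" or "side" or "wrist"; returns the picture (384x512x3 uint8, red, green, blue); there is no depth.
- arm.get_calibration(name): a dict with "intrinsics" (3x3 intrinsics, pixels), "cam_to_world" (4x4, takes a point from camera to world coordinates). Camera axes: x right, y down, z forward; pixel columns grow to the right and rows downward; lengths in m; the calibration is good to about 2 mm. A picture is of the moment at which its call begins: read the wrist's pose just before it. get_calibration takes no time and is no camera call; for the wrist camera it gives the pose at the moment of the call.
A pose or a line that the arm cannot do raises arm.Unreachable and nothing moves.
- arm.sign_off(): hands the job in; it is judged then, once.
Readings, each from a call of its own:
- arm.current_t(): time.
- arm.current_joint_positions(): joint angles.
- arm.current_dq(): joint speeds.
- arm.current_tau(): joint torques, N m.
- arm.current_ee_pos(): TCP position.
- arm.current_tool_rot(): TCP orientation.
- arm.current_force(): force on the tool from outside, world axes, zero at the start.
- arm.current_torque(): the same for the moment, N m.
- arm.current_width(): finger opening in m.
- arm.current_grasp_force(): force on a finger pad.
Only numpy, scipy, OpenCV 4.12 (cv2) and the standard library are available. Lean on these libraries where they do the work, as an engineer would, in place of code of your own. Each camera call takes 0.05 s, during which the arm holds its last target. There are 200 camera calls.

TASK

Run the load test of the plywood frame: first flip the rocker on the grey supply to on, then hang every load pail that stands on the bench by its bow handle on a hook of the frame, one to a hook, any order, and only then flip the toggle on the white recorder to on. Let it log for at least ten seconds, then flip the toggle back off and after it the rocker back off, leaving the pails hanging. Leave the other things on the bench where they are.

Things in the scene. Friction and masses are not known exactly. Their poses are not given: they have to be found in the camera images.
- pail0_grip (a point): Centre of the wooden grip block of load pail 0 (0.3 to 0.56 kg; any pail may be absent: None). All pails are alike: a round steel tub full of bolts, 70 mm across, 50 mm high, a fixed (not hinged) upright bow handle of 7 mm rod over it, and on top of the bow the block, 28 x 28 x 45 mm tall, its sides along the pail's x and y. Block centre 139.5 mm, block top 162 mm above the pail's foot.
- pail1_grip (a point): Centre of the grip block of pail 1, like pail 0. The bow lies in the pail's y-z plane: posts at y = +-32 mm, then sloping up to a flat top 24 mm long under the block, whose underside is 110 mm above the pail's foot. The open window under it, 57 mm wide and 60 mm high above the tub, is looked through along the pail's x; either way round is the same.
- pail2_grip (a point): Centre of the grip block of pail 2, like pail 0. Hung on a hook, a pail's block centre is about 30 mm above the hook's trough. Gripped along the pail's y, the fingers stay clear of the hook.
- pail3_grip (a point): Centre of the grip block of pail 3, like pail 0.
- pail4_grip (a point): Centre of the grip block of pail 4, like pail 0.
- hook0 (a point): Bottom of the trough of hook 0, on the upper side of its 8 mm steel rod, where a bow's underside rests, 250 mm above the bench. Five like hooks stand in a row 95 mm apart on the rung of the fixed plywood ladder frame at the far side, hook 0 at the +y end; the frame may stand a little askew. The point's -x points out along the hook, towards the robot.
- hook1 (a point): Trough of hook 1, like hook 0. From the trough the rod rises to a free tip 24 mm nearer the robot (-x), whose top is 30 mm above the trough; the other way (+x) it rises gently by 10 mm to the rung, 80 mm behind. The rung's top edge is 10 mm above the trough. A bow must pass over the tip along +x and come down into the trough.
- hook2 (a point): Trough of hook 2 (the middle one), like hook 0.
- hook3 (a point): Trough of hook 3, like hook 0.
- hook4 (a point): Trough of hook 4, at the -y end, like hook 0.
- rocker_pad (a point): Point on the upper face of the mains rocker, 28 mm out from its pivot, at its end towards the supply's -x (robot side); it moves with the rocker, a black plate 80 mm (along the supply's x) by 44 mm on top of the supply, with its pivot across its middle 78 mm above the bench.
- rocker_far (a point): The like point 28 mm from the pivot at the other end of the rocker, towards the supply's +x (away from the robot): pressed down to switch off, as the robot-side end is pressed down to switch on.
- toggle_tip (a point): Centre of the 20 mm ball on the end of the recorder's steel toggle, 58 mm from its pivot; it moves with the toggle. The pivot is at the middle of the recorder's top, 82 mm above the bench. The shank is 12 mm thick. Off or on, the ball is 25 mm from the pivot towards the recorder's -x or +x and 52 mm above it.
- rocker (a joint): Mains rocker, rad: 0 off (the robot-side end stands up), 0.44 on (that end is down). Over-centre: past 0.22 it snaps over by itself; about 5 N at the pad, which goes down about 12 mm.
- toggle (a joint): Recorder toggle, rad: 0 off (leaning to the box's -x, the robot side), 0.45 upright, 0.9 on (leaning to +x). Over-centre: past 0.45 it snaps over by itself; about 4 N at the ball.
- supply: The grey supply box, fixed, 160 x 140 x 70 mm, the mains rocker on its top; origin at the centre of its underside, front -x. May stand at either side of the bench.
- recorder: The white recorder box, fixed, 170 x 150 x 80 mm, the toggle on its top; origin at the centre of its underside, front -x. Stands at the other side.
- bolt0: Bystander: large hex bolt lying down, 100 mm long, origin at the centre of its underside.
- bolt1: Bystander: large hex bolt lying down, 90 mm long, origin at the centre of its underside.
- nut: Bystander: big steel nut, 46 x 40 x 20 mm, origin at the centre of its underside.
- caster: Bystander: white caster wheel on its steel plate, 60 x 45 x 50 mm, origin at the centre of its underside.
- tape: Bystander: roll of tape lying flat, 90 mm across, 30 mm high, origin at the centre of its underside.
- driver: Bystander: screwdriver lying down, origin at the centre of its underside.
- can: Bystander: round can, 60 mm across, 90 mm tall, origin at the centre of its underside.

How it is judged:
By the outcome, as a careful person would: the job done as asked, in the order asked, and still so for the second after the job is handed in, with the robot touching nothing.
Of pail0, pail1, pail2, pail3, pail4 only 3 to 5 are there at a start; the rules pass over those that are not, and their reading is None.
At some moment in a run one of pail0, pail1, pail2, pail3, pail4 may be knocked a few centimetres aside while the robot is not near it.
It also fails if it takes over 210 s, if anything falls off the work surface, if the arm or the gripper's body presses on something with over 40 N, if the wrist force passes 120 N, or if a joint passes its speed limit or range.

## Working session

There is one attempt and no reset: what is moved stays moved. The work goes in short steps, each a Python script; the robot and the scene stay as the last script left them, time stands still between calls to the robot, and variables do not carry over. Pictures are saved under pics/ and viewed, at most 14 in all, crops included, and the job is handed in when it is done.

```bash
mkdir -p pics; ls
python3 - <<'E'
from rig import arm
import cv2,numpy as np
for n in("scene","side"):
    im=arm.snapshot(n); c=arm.get_calibration(n)
    cv2.imwrite(f"pics/{n}0.png",cv2.resize(im[:,:,::-1],(800,600),interpolation=cv2.INTER_CUBIC))
    np.savez(f"{n}.npz",im=im,K=c["intrinsics"],T=c["cam_to_world"])
    print(n,np.round(c["intrinsics"],1).tolist(),np.round(c["cam_to_world"],3).tolist())
print(arm.grip_depth,arm.current_t(),arm.current_tool_rot(),arm.current_width())
c=arm.get_calibration("wrist");print(c["cam_to_world"].round(3))
E
```

```text
pics
scene [[410.4, 0.0, 264.0], [0.0, 410.4, 197.7], [0.0, 0.0, 1.0]] [[-0.834, 0.36, -0.419, 1.027], [0.552, 0.565, -0.613, 0.664], [0.016, -0.742, -0.67, 0.919], [0.0, 0.0, 0.0, 1.0]]
side [[472.2, 0.0, 254.1], [0.0, 472.2, 195.0], [0.0, 0.0, 1.0]] [[0.954, -0.205, 0.221, 0.221], [-0.301, -0.638, 0.709, -1.062], [-0.005, -0.742, -0.67, 1.14], [0.0, 0.0, 0.0, 1.0]]
0.0188 0.1 [[-9.32035127e-01  3.62367609e-01 -4.87146151e-04]
 [ 3.62367922e-01  9.32034627e-01 -9.71459238e-04]
 [ 1.02011720e-04 -1.08196027e-03 -9.99999409e-01]] 0.09105962147529177
[[ 0.363  0.898  0.249  0.156]
 [ 0.932 -0.35  -0.098  0.61 ]
 [-0.001  0.267 -0.964  0.384]
 [ 0.     0.     0.     1.   ]]
```

View pics/scene0.png

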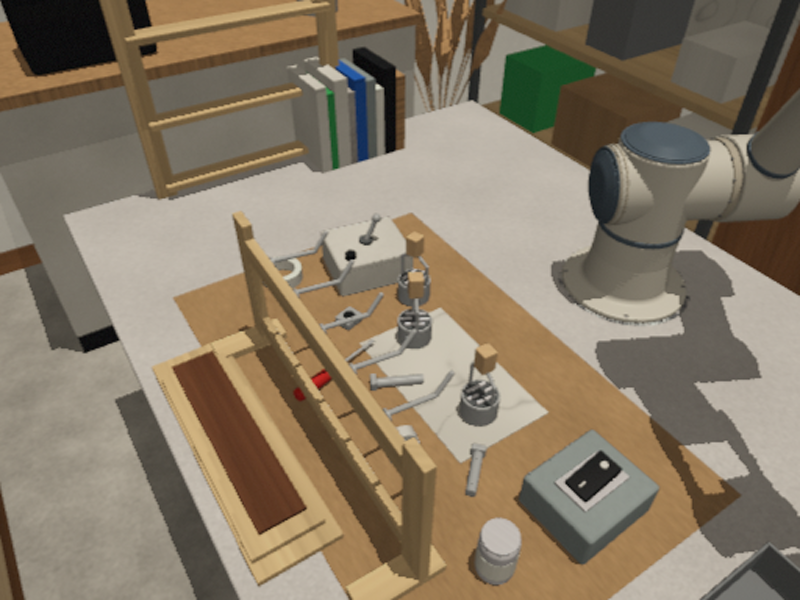

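View pics/side0.png

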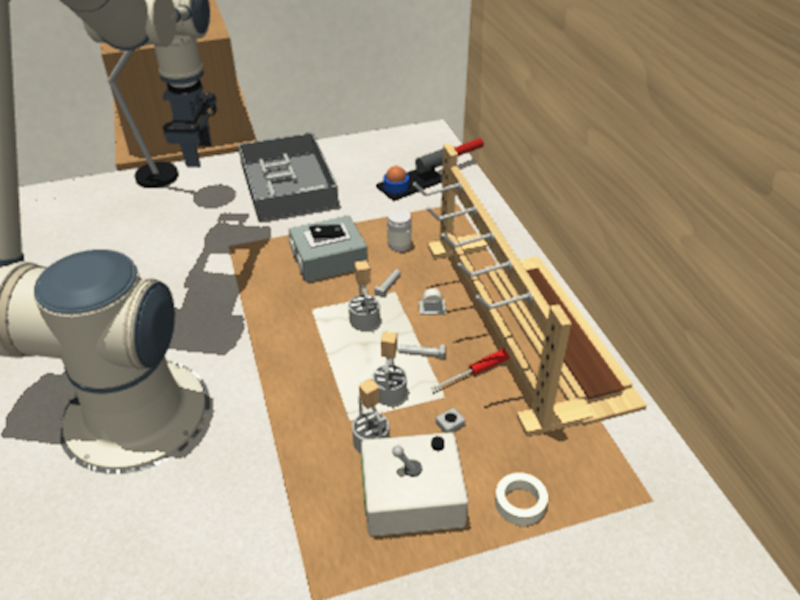

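Three pails are visible, with the supply at +y and the recorder at -y. I'll enlarge the hooks and the boxes next.

Run:
```python
import cv2,numpy as np
def crop(n,x0,y0,w,h,s):
    im=np.load(n+".npz")["im"][y0:y0+h,x0:x0+w,::-1]
    return cv2.resize(im,(w*s,h*s),interpolation=cv2.INTER_CUBIC)
cv2.imwrite("pics/a.png",crop("scene",160,130,160,120,5))
cv2.imwrite("pics/b.png",crop("side",180,80,190,130,4))
a=crop("scene",325,270,100,75,4); b=crop("side",220,265,100,75,4); c=crop("side",180,130,100,75,4);d=crop("scene",200,130,100,75,4)
cv2.imwrite("pics/c.png",np.vstack([np.hstack([a,b]),np.hstack([c,d])]))
```

```text
(no output)
```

View pics/a.png

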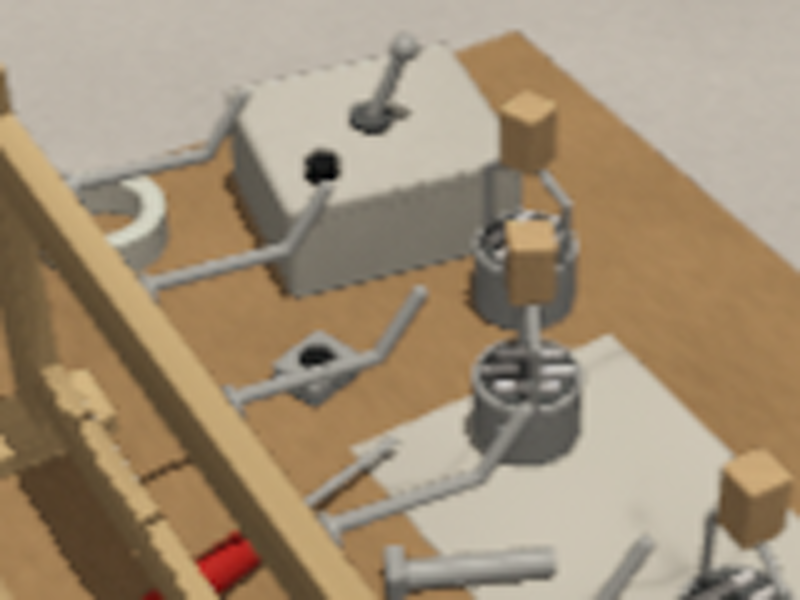

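View pics/b.png

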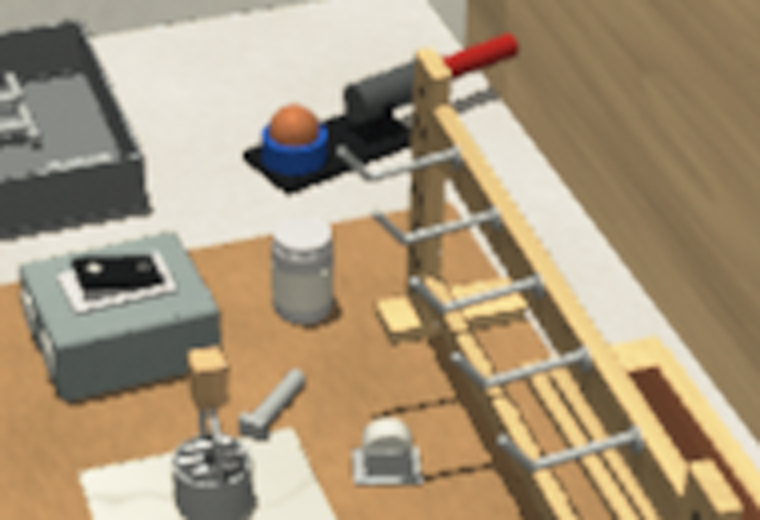

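View pics/c.png

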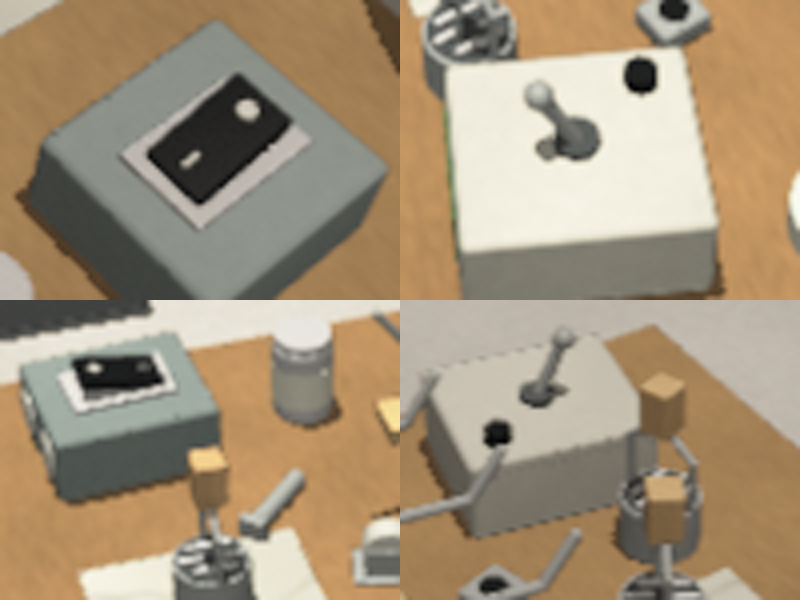

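```bash
cat > vis.py <<'E'
import numpy as np
from scipy.optimize import least_squares
C={n:np.load(f"{n}.npz") for n in("scene","side")}
def proj(P,K,T):
    p=(np.asarray(P)-T[:3,3])@T[:3,:3]; return (p@K.T)[...,:2]/p[...,2:]
def pr(n,P): return proj(P,C[n]["K"],C[n]["T"])
def tri(obs):
    f=lambda P:np.concatenate([pr(n,P)-u for n,u in obs])
    r=least_squares(f,[.5,0,.1]); return r.x,np.abs(r.fun).max()
def backK(u,z,K,T):
    d=T[:3,:3]@np.linalg.solve(K,[u[0],u[1],1]); return T[:3,3]+d*(z-T[2,3])/d[2]
def back(n,u,z): return backK(u,z,C[n]["K"],C[n]["T"])
E
python3 - <<'E'
from vis import *
np.set_printoptions(precision=4,suppress=True)
A=np.array
sb=A([[210,155],[287,250],[380,355],[478,480]])/5+[160,130]
eb=A([[370,175],[408,238],[447,303],[490,380],[535,463]])/4+[180,80]
st=A([[237,97],[327,188],[420,293],[527,407]])/5+[160,130]
et=A([[342,150],[378,215],[415,282],[457,357],[503,440]])/4+[180,80]
def hooks(p,dx=0,z=.246):
    k=np.arange(5)-2; c,s=np.cos(p[2]),np.sin(p[2])
    return np.c_[p[0]+dx*c+s*k*.095, p[1]+dx*s-c*k*.095, np.full(5,z)]
def f(p):
    b=hooks(p); t=hooks(p,-.024,.276)
    return np.concatenate([(pr("scene",b[:0:-1])-sb).ravel(),(pr("side",b)-eb).ravel(),(pr("scene",t[:0:-1])-st).ravel(),(pr("side",t)-et).ravel()])
r=least_squares(f,[.7,0,0]); print("hooks",r.x[:2],np.degrees(r.x[2]),np.sqrt(np.mean(r.fun**2)));print(hooks(r.x,0,.25))
q=lambda u:A(u)/1.5625
for n,s,e in("A",(486,359),(363,273)),("B",(417,287),(389,345)),("C",(415,244),(369,394)):
    print(n,tri([("scene",q(s)),("side",q(e))]), back("scene",q(s),.1395),back("side",q(e),.1395))
o=A([220,265]);print("ball",tri([("side",A([138,93])/4+o),("scene",A([164,37])/4+[200,130])]))
print("tpivot",back("side",A([178,138])/4+o,.085),back("scene",A([137,93])/4+[200,130],.085))
R=A([back("side",A(u)/4+o,.08) for u in[(45,65),(283,50),(316,228),(58,250)]]);print("rec",R,R.mean(0))
S=A([back("scene",A(u)/4+[325,270],.07) for u in[(215,22),(385,168),(222,293),(42,148)]]);print("sup",S,S.mean(0))
S=A([back("side",A(u)/4+[180,130],.07) for u in[(20,65),(178,35),(218,108),(62,145)]]);print("sup",S,S.mean(0))
P=A([back("scene",A(u)/4+[325,270],.08) for u in[(240,72),(292,122),(200,205),(147,155)]]);print("rock",P,P.mean(0),back("side",A([118,72])/4+[180,130],.08))
E
```

```text
hooks [0.6745 0.0202] -1.5244004516306848 1.1362087169370851
[[ 0.6796  0.2102  0.25  ]
 [ 0.6771  0.1152  0.25  ]
 [ 0.6745  0.0202  0.25  ]
 [ 0.672  -0.0747  0.25  ]
 [ 0.6695 -0.1697  0.25  ]]
A (array([0.5075, 0.1193, 0.138 ]), np.float64(1.6079922779055096)) [0.5049 0.1212 0.1395] [0.5115 0.1134 0.1395]
B (array([ 0.4989, -0.1021,  0.1345]), np.float64(1.315018013059074)) [ 0.4983 -0.0961  0.1395] [ 0.5009 -0.1093  0.1395]
C (array([ 0.4287, -0.2135,  0.1385]), np.float64(1.0719393913101953)) [ 0.4259 -0.2116  0.1395] [ 0.4307 -0.216   0.1395]
ball (array([ 0.4418, -0.3438,  0.1336]), np.float64(1.0003835881810232))
tpivot [ 0.4687 -0.3535  0.085 ] [ 0.4657 -0.3444  0.085 ]
rec [[ 0.4009 -0.2641  0.08  ]
 [ 0.5634 -0.3024  0.08  ]
 [ 0.5326 -0.4432  0.08  ]
 [ 0.3696 -0.4081  0.08  ]] [ 0.4667 -0.3544  0.08  ]
sup [[0.4122 0.2937 0.07  ]
 [0.4047 0.4258 0.07  ]
 [0.5444 0.4299 0.07  ]
 [0.5673 0.3043 0.07  ]] [0.4821 0.3634 0.07  ]
sup [[0.4053 0.4149 0.07  ]
 [0.5617 0.4161 0.07  ]
 [0.5671 0.292  0.07  ]
 [0.4174 0.2825 0.07  ]] [0.4879 0.3514 0.07  ]
rock [[0.4341 0.3339 0.08  ]
 [0.4343 0.3767 0.08  ]
 [0.5212 0.3869 0.08  ]
 [0.5237 0.3459 0.08  ]] [0.4783 0.3608 0.08  ] [0.4893 0.3617 0.08  ]
```

```bash
cat > rb.py <<'E'
from rig import arm
import numpy as np, cv2
from vis import proj, backK
np.set_printoptions(precision=4,suppress=True)
def R(a):  # tool down, tool y at angle a (deg) from world x
    c,s=np.cos(np.radians(a)),np.sin(np.radians(a))
    return np.array([[-s*-1,c,0],[-c*-1*1,s,0],[0,0,-1.]])@np.diag([1,1,1]) if 0 else np.column_stack([np.cross([c,s,0],[0,0,-1]),[c,s,0],[0,0,-1]])
def look(name,crop=None):
    c=arm.get_calibration("wrist"); im=arm.snapshot("wrist")
    np.savez(f"{name}.npz",im=im,K=c["intrinsics"],T=c["cam_to_world"])
    cv2.imwrite(f"pics/{name}.png",cv2.resize(im[:,:,::-1],(800,600),interpolation=cv2.INTER_CUBIC))
def wb(name,u,z):  # 800x600 pixel -> world at z
    d=np.load(f"{name}.npz"); return backK(np.array(u)/1.5625,z,d["K"],d["T"])
def wp(name,P):
    d=np.load(f"{name}.npz"); return proj(P,d["K"],d["T"])*1.5625
E
python3 - <<'E'
from rb import *
arm.move_to([.457,.358,.24],R(0)); arm.grip(0)
look("w1"); print(arm.current_t(),arm.current_joint_positions(),arm.current_force())
E
```

```text
2.7417 [32.1825 23.2822 81.5087  0.0004 75.2092 32.1829] [0.9527 1.6744 0.2406]
```

View pics/w1.png

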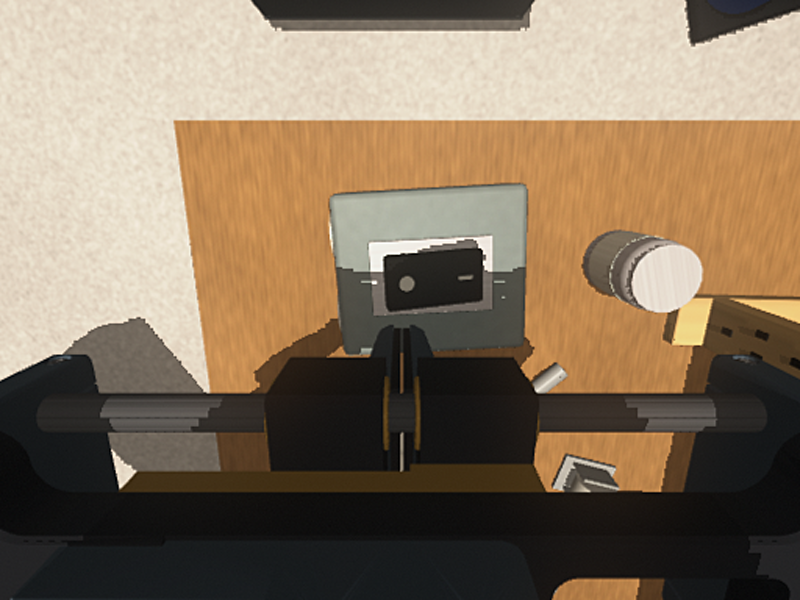

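Run:
```python
from rb import *
for n,u,z in("rocker mid",(434,279),.082),("left",(384,282),.088),("right",(484,275),.076),("cornerTL",(330,195),.07),("TR",(526,184),.07),("BR",(524,348),.07),("tcpray",(400,335),.24):
    print(n,wb("w1",u,z))
print(wp("w1",[.457,.358,.24]))
```

```text
rocker mid [0.483  0.3601 0.082 ]
left [0.443 0.359 0.088]
right [0.5242 0.3621 0.076 ]
cornerTL [0.4005 0.4253 0.07  ]
TR [0.5545 0.4336 0.07  ]
BR [0.5636 0.2958 0.07  ]
tcpray [0.4561 0.3705 0.24  ]
[402.1846 361.7226]
```

```bash
cat >> rb.py <<'E'
def press(x,y,a,z0=.105,zmin=.070,lim=15):
    arm.move_l([x,y,z0],R(a)); f0=arm.current_force()[2]; z=.09; tr=[]
    while z>=zmin:
        arm.move_l([x,y,z],feed=.05); f=arm.current_force()[2]-f0; tr.append((round(z,4),round(float(f),1)))
        if abs(f)>lim: break
        z-=.0015
    arm.move_l([x,y,.14],feed=.15); return tr
E
python3 - <<'E'
from rb import *
print(press(.4535,.358,3.5))
arm.move_l([.457,.358,.24],R(0));look("w2"); print(arm.current_t())
a=np.load("w1.npz")["im"];b=np.load("w2.npz")["im"]
f=lambda i:cv2.resize(i[140:230,200:350,::-1],(600,360))
cv2.imwrite("pics/rk.png",np.vstack([f(a),f(b)])[:, :][60:660])
E
```

```text
[(0.09, 0.1), (0.0885, -0.2), (0.087, -0.4), (0.0855, 2.4), (0.084, 19.5)]
6.6333
```

View pics/rk.png

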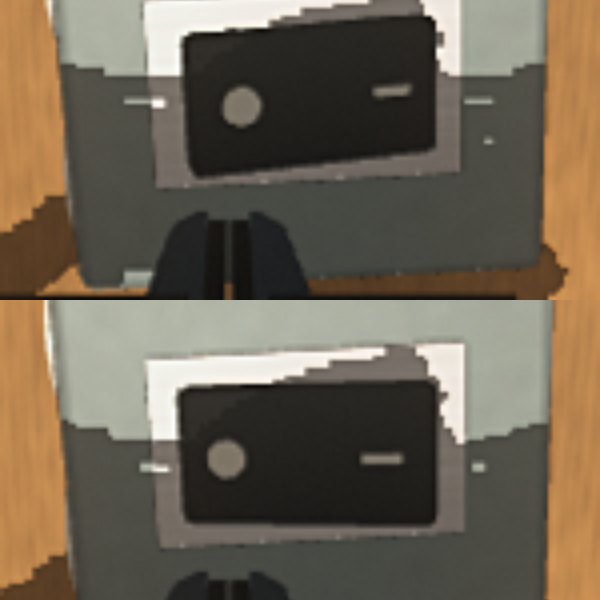

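The rocker has flipped to on: the dot end is now low. Next I'll look at the pails and the hooks from above.

Run:
```python
from rb import *
arm.grip(.09)
arm.move_to([.57,.02,.38],R(-90)); look("w3"); 
arm.move_to([.55,-.05,.36],R(90)); look("w4"); print(arm.current_t(),arm.current_joint_positions())
```

```text
12.4 [ -11.3841   16.0064   73.9484    0.0017   90.0441 -101.3694]
```

View pics/w3.png

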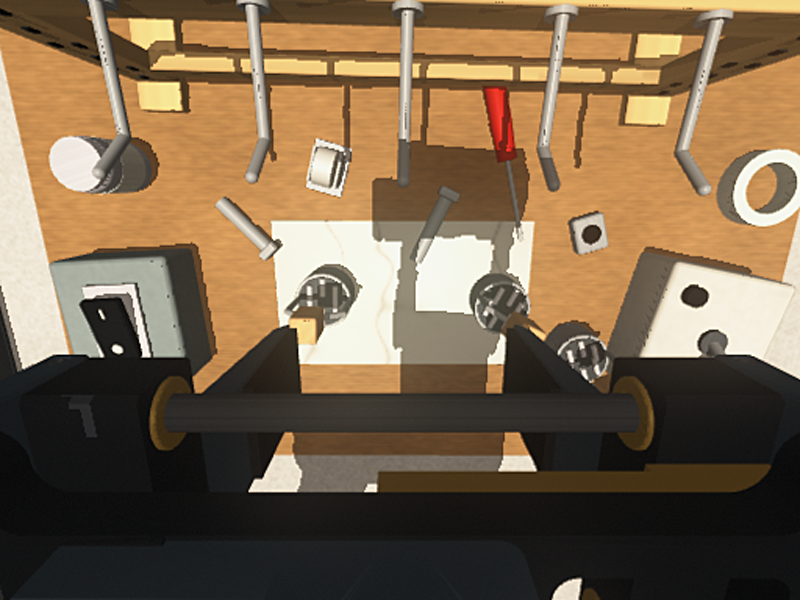

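View pics/w4.png

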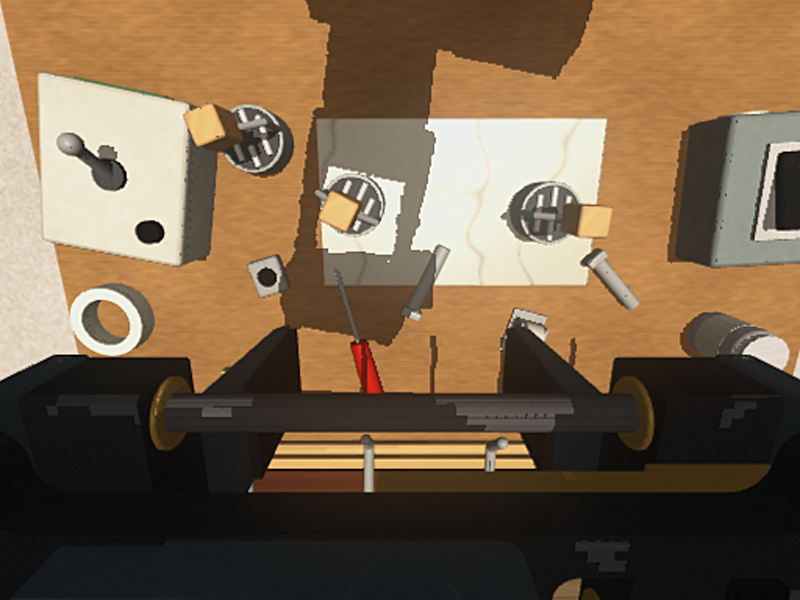

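Run:
```python
from rb import *
im=np.load("w4.npz")["im"][:,:,::-1]
c=[]
for x,y in((380,140),(222,135),(143,85)):
    c.append(cv2.resize(im[y-30:y+30,x-25:x+25] if 0 else im[y-35:y+35,x-30:x+30],(264,308),interpolation=cv2.INTER_CUBIC))
print(cv2.imwrite("pics/bl.png",np.hstack(c)))
h=[(122,137),(265,138),(404,140),(544,148),(682,152)];t=[(101,172),(251,177),(404,181),(553,184),(704,188)]
H=np.array([wb("w3",u,.246) for u in h]);T=np.array([wb("w3",u,.274) for u in t]);print(H,T)
P=np.vstack([H,T+[.024,0,0]])
k=np.tile(np.arange(5)-2,2);print(np.polyfit(k,P[:,0],1),np.polyfit(k,P[:,1],1))
```

```text
True
[[ 0.6755  0.2111  0.246 ]
 [ 0.6749  0.1138  0.246 ]
 [ 0.6738  0.0191  0.246 ]
 [ 0.6688 -0.0767  0.246 ]
 [ 0.6663 -0.1716  0.246 ]] [[ 0.6519  0.2105  0.274 ]
 [ 0.649   0.1161  0.274 ]
 [ 0.6467  0.0192  0.274 ]
 [ 0.645  -0.0755  0.274 ]
 [ 0.6427 -0.1718  0.274 ]]
[-0.0024  0.6715] [-0.0956  0.0194]
```

View pics/bl.png

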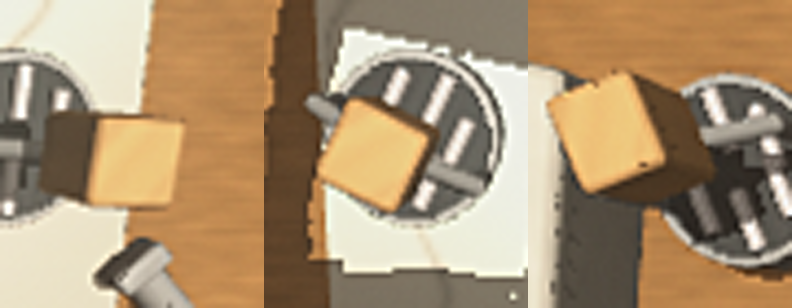

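```bash
cat > pails.py <<'E'
from rb import *
def blk(c,pts,name="w4",z=.162):
    P=np.array([wb(name,(np.array(p)/4.4+np.array(c)-[30,35])*1.5625,z) for p in pts])
    e=[P[1]-P[0],P[2]-P[3]]; d=sum(e); f=P[2]-P[1]+P[3]-P[0]
    a=np.degrees(np.arctan2(d[1],d[0])); b=np.degrees(np.arctan2(-f[0],f[1])) 
    return P.mean(0),a,np.degrees(np.arctan2(f[1],f[0])),np.linalg.norm(d)/2,np.linalg.norm(f)/2
E
python3 - <<'E'
from pails import *
print(blk((380,140),[(98,115),(184,123),(178,208),(90,202)]))
print(blk((222,135),[(104,97),(173,127),(129,212),(56,177)]))
print(blk((143,85),[(19,100),(100,70),(139,162),(62,194)]))
print([wb("w4",u,.082) for u in [(108,175)]], wb("w4",(70,146),.134))
print([wb("w4",u,.08) for u in [(40,73),(188,103),(183,265),(42,240)]])
E
```

```text
(array([0.5058, 0.1192, 0.162 ]), np.float64(85.45210795776069), np.float64(2.323083979468624), np.float64(0.027194600835172188), np.float64(0.026189358079981843))
(array([ 0.4963, -0.1017,  0.162 ]), np.float64(65.37297967137145), np.float64(-31.324162931646118), np.float64(0.023497427205697127), np.float64(0.02896364274655892))
(array([ 0.4274, -0.2103,  0.162 ]), np.float64(109.19257738366944), np.float64(19.160192547448567), np.float64(0.025420804095470075), np.float64(0.026613684610627776))
[array([ 0.4648, -0.3506,  0.082 ])] [ 0.4411 -0.345   0.134 ]
[array([ 0.3699, -0.4   ,  0.08  ]), array([ 0.3968, -0.2601,  0.08  ]), array([ 0.5589, -0.2879,  0.08  ]), array([ 0.5315, -0.4354,  0.08  ])]
```

```bash
cat >> pails.py <<'E'
H0=np.array([.672,.0195]); YAW=-1.45
def hook(k):
    c,s=np.cos(np.radians(YAW)),np.sin(np.radians(YAW)); k-=2
    return H0+np.array([s*k*.0953,-c*k*.0953]), np.array([c,s])
def pick(x,y,a):
    arm.grip(.09)
    arm.move_to([x,y,.24],R(a)); arm.move_l([x,y,.123],feed=.12)
    f0=arm.current_force()[2]; arm.grip(0); print("grip",arm.current_width(),arm.current_grasp_force())
    arm.move_l([x,y,.325],feed=.12); print("lifted",arm.current_width(),"dFz",arm.current_force()[2]-f0)
    return f0
def hang(k,f0,dx=.004):
    h,u=hook(k); p=h-u*.12; a=90+YAW
    arm.move_l([*p,.325],R(a),feed=.12)
    q=h+u*dx; arm.move_l([*q,.325],feed=.1)
    arm.move_l([*q,.275],feed=.06); z=.275
    while z>.258:
        f=arm.current_force()-0; 
        if f[2]-f0>-.8: break
        z-=.002; arm.move_l([*q,z],feed=.04)
    print("down z",z,arm.current_force()); 
    arm.grip(.09); arm.move_l([*q,.35],feed=.12); print("t",arm.current_t(),"w",arm.current_force())
E
python3 - <<'E'
from pails import *
f0=pick(.506,.119,89); hang(1,f0)
arm.move_to([.55,-.05,.36],R(90)); look("w5")
im=arm.snapshot("side"); cv2.imwrite("pics/s1.png",cv2.resize(im[60:285,170:470,::-1],(800,600)))
a=np.load("w4.npz")["im"];b=np.load("w5.npz")["im"]
for x,y in((222,135),(143,85)):
    t=a[y-20:y+20,x-20:x+20]; r=cv2.matchTemplate(b[y-50:y+50,x-60:x+60],t,cv2.TM_CCOEFF_NORMED); print(cv2.minMaxLoc(r))
E
```

```text
grip 0.028074252575115435 29.99589890241623
lifted 0.027840881306157677 dFz -2.9158387020034495
down z 0.275 [ 9.5196 -0.4562  6.2532]
t 22.1333 w [-0.1837 -0.6335 -0.3353]
(-0.34334883093833923, 0.9342519044876099, (21, 47), (40, 30))
(-0.4350825846195221, 0.9613267183303833, (37, 58), (39, 29))
```

View pics/s1.png

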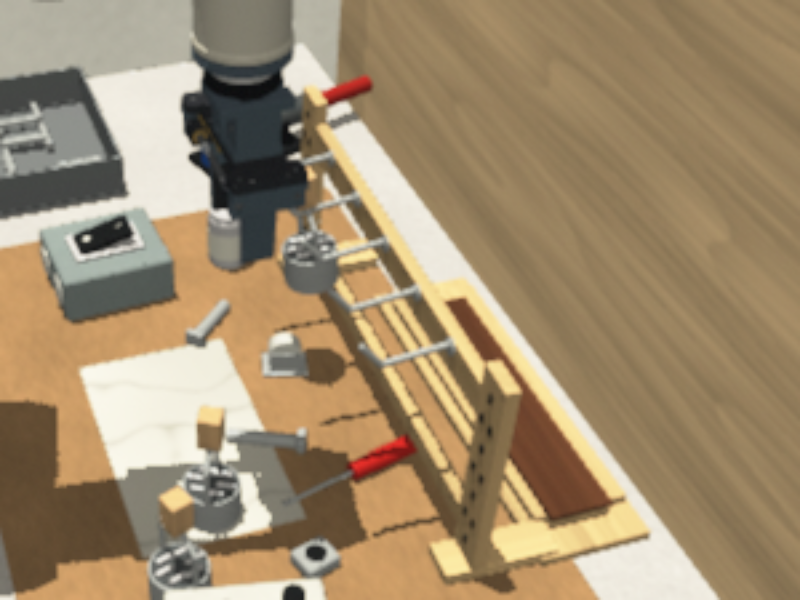

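Pail A hangs on hook 1 and the other two have not moved. It touched early on the tip side, so I'll aim a little deeper.

Run:
```python
from pails import *
f0=pick(.4963,-.1017,62); hang(2,f0,.012)
arm.move_to([.55,-.05,.36],R(90)); look("w6")
a=np.load("w4.npz")["im"];b=np.load("w6.npz")["im"]
for x,y in((143,85),):
    t=a[y-20:y+20,x-20:x+20]; r=cv2.matchTemplate(b[y-50:y+50,x-60:x+60],t,cv2.TM_CCOEFF_NORMED); v=cv2.minMaxLoc(r); print(v)
if v[1]>.9 and abs(v[3][0]-40)<3 and abs(v[3][1]-30)<3:
    f0=pick(.4274,-.2103,109); hang(3,f0,.012)
    arm.move_to([.45,-.2,.36],R(90)); look("w7")
    im=arm.snapshot("side");im2=arm.snapshot("scene")
    cv2.imwrite("pics/s2.png",np.hstack([cv2.resize(im[80:260,270:390,::-1],(400,600)),cv2.resize(im2[110:290,140:340,::-1],(400,360)).copy() if 0 else cv2.resize(im2[100:340,140:300,::-1],(400,600))]))
```

```text
grip 0.027870192866571004 29.999497532844543
lifted 0.028134534046617497 dFz -3.300268938168058
down z 0.265 [14.8528 -0.1294  1.4188]
t 34.7333 w [ 0.1508  0.0374 -0.088 ]
(-0.4357888102531433, 0.9823528528213501, (37, 58), (40, 30))
grip 0.027884749618322057 29.99822348356247
lifted 0.02752760097824442 dFz -3.9648439173978822
down z 0.269 [10.0422 -1.0873 -0.2267]
t 47.2583 w [ 0.1648 -1.5612 -0.1804]
```

View pics/s2.png

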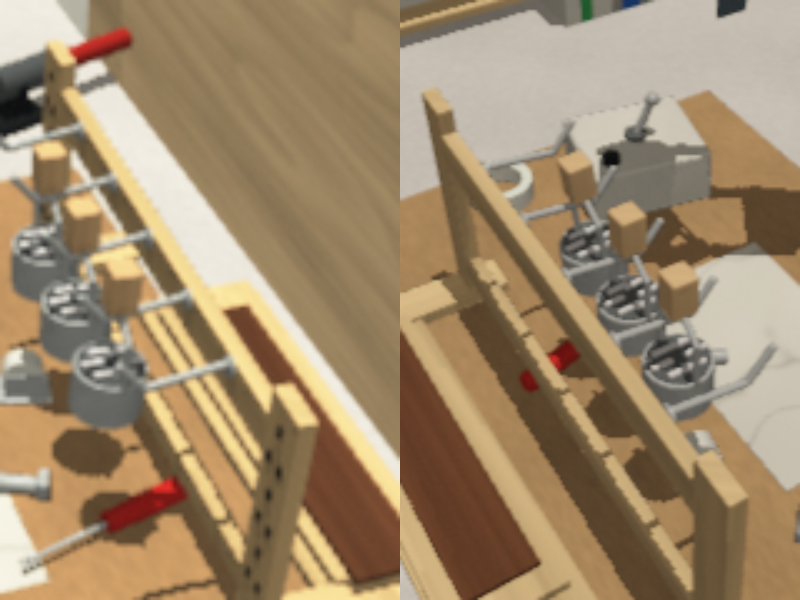

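All three pails hang on hooks 1 to 3, and the toggle still leans to the robot side. Now I'll push the toggle over.

```bash
cat >> pails.py <<'E'
PV=np.array([.4655,-.350]); U=np.array([np.cos(np.radians(-11)),np.sin(np.radians(-11))])
def toggle(sgn,end=.0155,z=.120):  # sgn -1: push from robot side (on); +1: off
    P=lambda s,z:[*(PV+sgn*s*U),z]
    arm.grip(0); arm.move_to(P(.075,.22),R(-11)); arm.move_l(P(.075,z),feed=.1)
    f0=arm.current_force(); s=.055; tr=[]
    while s>=end-1e-6:
        arm.move_l(P(s,z),feed=.06); f=float((arm.current_force()-f0)[:2]@U); tr.append((round(s,3),round(f,1)))
        if abs(f)>20: break
        s-=.003
    arm.move_l(P(.075,z),feed=.15); arm.move_l(P(.075,.22),feed=.2); return tr
E
python3 - <<'E'
from pails import *
print(toggle(-1)); print(arm.current_t())
im=arm.snapshot("side");im2=arm.snapshot("scene"); print(arm.current_t())
cv2.imwrite("pics/s3.png",np.hstack([cv2.resize(im[255:345,220:310,::-1],(400,400)),cv2.resize(im2[115:205,190:280,::-1],(400,400))]))
E
```

```text
[(0.055, 1.5), (0.052, 0.8), (0.049, 0.8), (0.046, -1.6), (0.043, -5.7), (0.04, -4.6), (0.037, -4.5), (0.034, -2.3), (0.031, -1.4), (0.028, -0.1), (0.025, 0.5), (0.022, 0.7), (0.019, 0.4), (0.016, -0.5)]
57.2333
57.3333
```

View pics/s3.png

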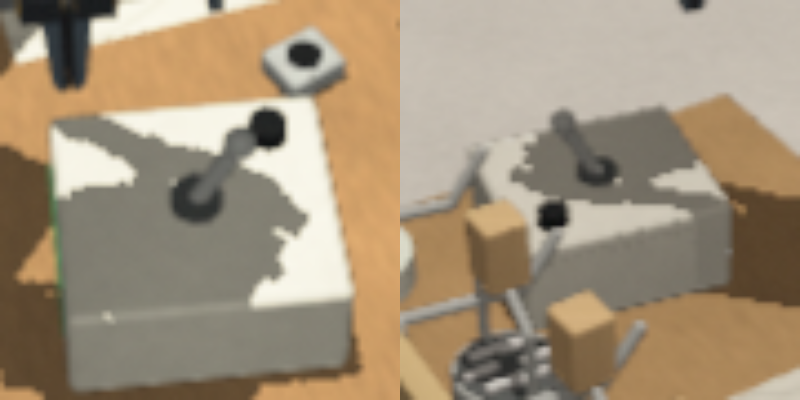

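The toggle now leans to +x, so it is on. I'll let it log, then flip it back off.

Run:
```python
from pails import *
arm.sleep(13); print(arm.current_t()); print(toggle(1)); print(arm.current_t())
arm.move_to([.457,-.05,.36],R(0))
im=arm.snapshot("side"); a=np.load("side.npz")["im"]
b=im[275:310,240:285]; t=a[280:300,247:272]  # off toggle template
v=cv2.minMaxLoc(cv2.matchTemplate(im[268:318,232:300],t,cv2.TM_CCOEFF_NORMED)); print(v[1],v[3],"expect (15,12)")
```

```text
70.3333
[(0.055, 0.8), (0.052, 0.5), (0.049, 1.2), (0.046, 1.2), (0.043, 6.1), (0.04, 8.3), (0.037, 7.0), (0.034, 6.7), (0.031, 4.5), (0.028, 2.5), (0.025, 1.8), (0.022, 1.2), (0.019, 1.4), (0.016, 0.8)]
77.275
0.9988999366760254 (15, 12) expect (15,12)
```

The toggle is off again: the template matches the start picture at 0.999. Now the rocker off, then a final check.

Run:
```python
from pails import *
arm.move_to([.5125,.362,.16],R(3.5)); print(press(.5125,.362,3.5))
arm.move_l([.457,.358,.24],R(0)); look("w8"); arm.move_to([.35,.25,.36],R(90)); 
im=arm.snapshot("side");s=arm.snapshot("scene");w=np.load("w8.npz")["im"]
a=np.load("w1.npz")["im"];b=np.load("w2.npz")["im"]; sl=np.s_[150:205,240:318]
print(*[np.abs(w[sl].astype(int)-q[sl]).mean() for q in(a,b)])
cv2.imwrite("pics/fin.png",np.hstack([np.vstack([cv2.resize(im[80:330,170:380,::-1],(400,476)),cv2.resize(w[150:205,215:345,::-1],(400,124))]),cv2.resize(s[100:340,140:300,::-1],(400,600))]))
```

```text
[(0.09, -0.7), (0.0885, -0.7), (0.087, 0.6), (0.0855, -0.1), (0.084, 10.2), (0.0825, 25.3)]
3.355244755244755 12.546697746697747
```

View pics/fin.png

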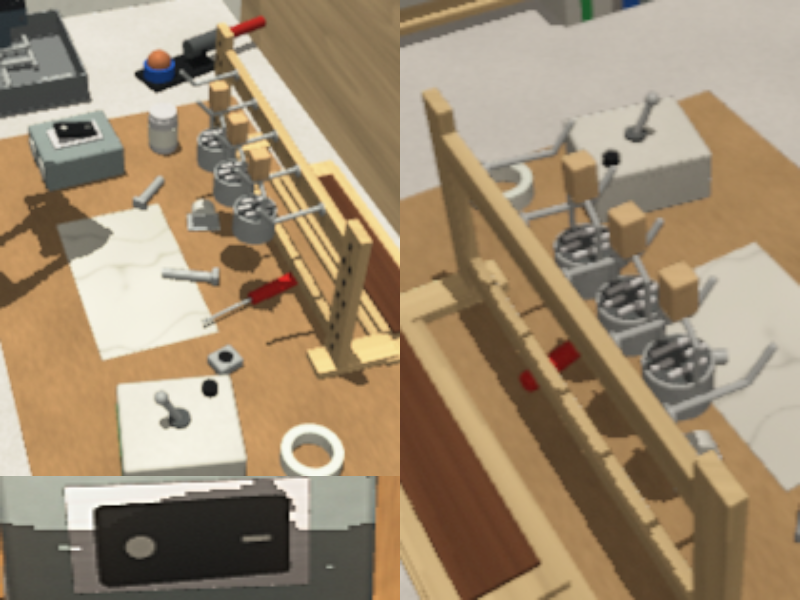

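The rocker and toggle are both back off, the three pails are hanging and the other things have not moved.

```bash
python3 -c "
from rig import arm
print(arm.current_t(),arm.sign_off())"
```

```text
the job is handed in; nothing more can be done
85.6833 None
```

The load test is done and handed in at 85.7 s: the three pails on the bench hang on hooks 1, 2 and 3, the recorder logged for at least 13 s, and the toggle and then the rocker are back off.

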